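# Run the badge press from its two-hand control

### The arm

A 6-joint arm with a two-finger parallel gripper is mounted at the origin on the work surface. World frame = base frame: x ahead of the robot, y to its left, z up, the work surface at z = 0. Lengths are in m, angles in degrees, forces in N, time in s.
With the tool pointing down it reaches from about 0.35 to 0.85 m from the base axis. Payload 8.1 kg.
Tool frame: the origin (TCP) lies at the very end of the fingers, on their centre line; the grasp point (between the pads) lies 19 mm behind it; z points along the fingers, y is the line along which they close (so a half turn about z gives the same grasp; the last joint's range is limited). The gripper opens to 85 mm and grips with 20 to 120 N. Pads are 22 mm wide; open, the fingers measure 114 mm over their backs; the gripper's body (76 mm by 85 mm) begins 54 mm behind the grasp point. The pads swing forward as they close: fully open they stand 13 mm farther back than shut.
Start: joints at [61.112, 7.471, 85.268, -0, 87.261, -4.893], TCP at [0.244, 0.548, 0.231] pointing down, gripper open.
Joint ranges: [-169.43, 169.43], [-51.17, 129.36], [1.28, 143.12], [-76.62, 256.62], [0, 156.53], [-152.29, 152.29]. Speed limits (degrees/s): [136.94, 136.94, 159.86, 180, 180, 180].

### API

Orientations are given as a 3x3 rotation matrix whose columns are the frame's x, y, z axes.
In Python, from plant import ctrl gives the robot as it stands.
- The arm moves only by the tool step_arm, never from a script. Its argument "commands" is a list of rows, each an object with "offset": the shift along the world's x, y, z scaled (see below), a list of three; "rot": the turn, a rotation vector about the world's x, y, z scaled (see below), a list of three; "fingers": the gripper command: -1 is shut, 1 is fully open, values between are in proportion. A call has 1 to 12 rows; each row is the pose to reach, as a shift and turn from the pose commanded when the call began; what a row does not reach only later rows make up. The controller multiplies each number of a shift by 0.1 m and each number of a turn by pi/2 rad. A row lasts 1/8 s, in which the tool goes at most 62.5 mm and 10.7 degrees, less where a joint would pass 70% of its speed; a pose out of reach is approached as far as the arm can. A call with a number of a shift or a turn outside -1 to 1 is refused whole. A call with a gripper value outside its range is refused whole. The fingers move at their own pace and stop on an object; "grip_force" is the grip in N (left out, the last holds). Time passes only in rows, so rows that repeat a pose let the fingers close. It gives the time, the measured TCP pose, the force, the opening and the grip force at its end, in the units of the state.
- ctrl.get_obs(): the state, without advancing time (a new reading comes with each control period).
- ctrl.capture(name): name is "scene" or "top"; returns a dict with "frame" (400x640x3 uint8, blue, green, red), "camera_matrix" (3x3 intrinsics, pixels), "camera_from_world" (4x4, takes a point from world to camera coordinates). Camera axes: x right, y up, looking along -z (the intrinsics and any distortion apply to the point x, -y, -z); pixel columns grow to the right and rows downward; lengths in m; the calibration is good to about 2 mm. A picture is of the moment at which its call begins. There is no depth.
- ctrl.hand_in(): hands the job in; it is judged then, once.
Trained networks look in a picture, given as the dict that the camera call returned (one of the last four; its "shot" number tells which), for a name from the list of things; names that differ only in an ending like _2 or _b are one class to them, and where a whole thing is asked for, a point or a joint stands for the part that bears it (a point fixed in the world has none). Each returns a list of dicts, best first, with "confidence" (0 to 1); they miss things now and then, are a little off and sometimes report something else, mostly with a low value. They report only what shows in the picture. A call takes as long as a camera call. They do not tell look-alikes from the thing itself.
- ctrl.search_frame(picture, label): "location" ([x, y, z] in m, in world coordinates, good to about 4 mm: the middle of the surface that is visible of it).
- ctrl.regions_of(picture, label): "mask" (400x640 bool, what is visible of it).
The state is a dict: "time_s": time; "joint_positions": joint angles; "joint_velocities": joint speeds; "joint_efforts": joint torques, N m; "tool_pos": TCP position; "orientation": TCP orientation; "ft_force": force on the tool from outside, world axes, zero at the start; "wrist_torque": the same for the moment, N m; "width": finger opening in m; "grasp_force": force on a finger pad.
Only numpy, scipy, OpenCV 4.12 (cv2) and the standard library are available. Lean on these libraries where they do the work, as an engineer would, in place of code of your own. Each camera call takes 0.05 s, during which the arm holds its last target. There are 200 camera calls.

### The job

Press the badge that sits in the twin-ram bench press using its two-hand control: with one fingertip on each, press the two green buttons all the way down together, which brings both rams down onto the badge, and hold them down for three seconds. Then let both buttons up together so that the rams go back up, and finish clear of everything. Do not press the red stop button, pick nothing up, and leave the jar, the paint tube, the loose badge and the brush pot where they are.

Things in the scene. Friction and masses are not known exactly. Their poses are not given: they have to be found in the camera images.
- pod: Two-hand control: a grey box with a yellow top, 120 mm (x) by 150 mm (y) by 50 mm high, fixed to the bench. Origin at the centre of its underside, z up. The two green buttons stand on its top at x = -20 mm, y = +32 mm (left) and y = -32 mm (right); a red stop button of 22 mm diameter stands at x = +38 mm, y = 0, its top 21 mm above the box, in a black collar of 38 mm diameter and 12 mm high.
- cap_left: Left green button: an upright cylinder, 26 mm diameter, its flat top 14 mm above the box when up. Origin at the centre of its underside, level with the box's top when up; it moves with the button.
- cap_right: Right green button, the same as the left one; centres 64 mm apart along the pod's y axis.
- left_top (a point): Centre of the left green button's top face; it moves with the button (64 mm above the bench when up, 56 mm when fully down).
- right_top (a point): Centre of the right green button's top face; likewise.
- press_left (a joint): How far the left green button is pressed in: 0 up, 0.008 m fully down. A spring returns it: 1.5 N to start it, 5 N fully down (both together 10 N).
- press_right (a joint): How far the right green button is pressed in: 0 up, 0.008 m fully down; same spring.
- stop (a joint): How far the red stop button is pressed in: 0 up, 0.005 m down. Leave it alone.
- press: Green twin-ram bench press, fixed to the bench: foot 200 mm (x) by 130 mm (y), column, and a head with two red cylinders, 312 mm high over all; the orange-capped rods of the two rams stand out of its head, up to 320 mm. Origin at the centre of its underside; the rams are at x = -50 mm, y = +22 mm (left) and -22 mm (right), over a blue and white badge. It need not be touched.
- ram_left_face (a point): Centre of the underside of the left orange ram, in the throat of the press: 122 mm above the bench when up, 86 mm when down on the badge. A linkage couples it to the left green button, at once and in both directions: 4.5 mm of ram for each mm of button.
- ram_right_face (a point): The same for the right ram, which is coupled to the right green button.
- jar: Loose red paint jar with a white lid, 56 mm diameter, 70 mm high; origin at the centre of its underside. Leave it alone.
- tube: Loose yellow paint tube with a white cap lying on the bench, about 140 mm long (along its x), 42 mm wide, 22 mm high; origin at the centre of its underside. Leave it alone.
- badge: Loose round badge, white with a blue middle, 84 mm diameter, 7 mm thick, lying on the bench; origin at the centre of its underside. Leave it alone.
- brush_pot: Loose glass pot with brushes, 66 mm diameter, pot 90 mm and brushes 175 mm high; origin at the centre of its underside. Leave it alone.
Things that resemble listed ones, but are neither listed nor needed, are in the scene too. What is meant by the pod is not blue, orange or purple, and is the larger of those in its own colour.

How it is judged (in metres and radians):
On the way:
1. both green buttons are held fully down by the fingers, with both rams down on the badge, for 2.5 s without a break (value of joint each of press_left, press_right above 0.0068 m and z of each of ram_left_face, ram_right_face in the frame of press below 0.092 m and contact force between the fingers and cap_left above 0.5 N and contact force between the fingers and cap_right above 0.5 N), for 2.5 s.
At the end, for the whole second after the job is handed in: Both green buttons and the stop button are up (within 1 mm), both rams are up again (within 5 mm of their top), and the jar, tube, badge and brush pot are within 15 mm of where they were (value of joint each of press_left, press_right, stop below 0.001 m and z of each of ram_left_face, ram_right_face in the frame of press above 0.117 m and distance of each of jar, tube, badge, brush_pot from where it was at the start of the episode below 0.015 m); the robot touches nothing.
It fails at once if one green button is pressed more than 5 mm while the other is pressed less than 1 mm ((value of joint press_left above 0.005 m and value of joint press_right below 0.001 m) or (value of joint press_right above 0.005 m and value of joint press_left below 0.001 m)).
It fails at once if the red stop button is pressed (value of joint stop above 0.003 m).
It fails at once if a loose thing is shifted by more than 15 mm or lifted (distance of any of jar, tube, badge, brush_pot from where it was at the start of the episode above 0.015 m).
It also fails if it takes over 38 s, if anything falls off the work surface, if the arm or the gripper's body presses on something with over 40 N, if the wrist force passes 120 N, or if a joint passes its speed limit or range.

## Working session

There is one attempt and no reset: what is moved stays moved. The work goes in short steps, Python scripts to look and compute and a tool call to move; the robot and the scene stay as the last step left them, time stands still between calls to the robot, and variables do not carry over. Pictures are saved under pics/ and viewed, at most 10 in all, crops included, and the job is handed in when it is done.

Besides the shell and the picture viewer there is one more tool, called after "Emit:" in YAML: its name, and indented under it one key for each argument. step_arm: Moves the arm, as the interface text tells. Shifts and turns lie within -1 to 1; 1 stands for 0.1 m of shift or pi/2 rad of turn. Its arguments: {"type":"object","properties":{"commands":{"type":"array","items":{"type":"object","properties":{"offset":{"type":"array","items":{"type":"number","minimum":-1,"maximum":1}},"rot":{"type":"array","items":{"type":"number","minimum":-1,"maximum":1}},"fingers":{"type":"number"}}}},"grip_force":{"type":"number"}},"required":["commands"]}

```bash
mkdir -p pics; python3 - <<'E'
from plant import ctrl
import cv2
for n in("scene","top"):
    p=ctrl.capture(n); cv2.imwrite(f"pics/{n}0.png",p["frame"])
    for l in("pod","cap_left","press","jar","tube","badge","brush_pot"):
        for d in ctrl.search_frame(p,l)[:5]: 
            print(n,l,[round(float(v),3) for v in d["location"]],round(d["confidence"],2))
o=ctrl.get_obs();print(o["time_s"],o["tool_pos"],o["orientation"],o["width"],o["ft_force"])
E
```

```text
scene pod [0.326, -0.173, 0.047] 0.97
scene pod [0.506, 0.273, 0.036] 0.95
scene pod [0.544, 0.046, 0.047] 0.87
scene pod [0.811, 0.213, 0.05] 0.73
scene pod [0.819, 0.02, 0.036] 0.72
scene cap_left [0.566, 0.026, 0.068] 0.72
scene cap_left [0.532, 0.078, 0.062] 0.55
scene cap_left [0.802, 0.042, 0.045] 0.52
scene cap_left [0.487, 0.304, 0.047] 0.51
scene cap_left [0.312, -0.143, 0.067] 0.41
scene press [0.531, -0.311, 0.196] 0.89
scene tube [0.631, 0.185, 0.021] 0.59
scene badge [0.419, 0.112, 0.007] 0.92
scene brush_pot [0.753, -0.165, 0.088] 0.61
scene brush_pot [0.497, -0.274, 0.289] 0.54
top pod [0.786, 0.209, 0.049] 0.96
top pod [0.804, 0.018, 0.035] 0.92
top pod [0.489, 0.269, 0.034] 0.89
top pod [0.303, -0.174, 0.047] 0.81
top pod [0.52, 0.039, 0.052] 0.73
top cap_left [0.304, -0.146, 0.062] 0.58
top cap_left [0.483, 0.294, 0.051] 0.56
top cap_left [0.792, 0.246, 0.063] 0.42
top press [0.494, -0.317, 0.251] 0.95
top jar [0.655, 0.034, 0.068] 0.76
top tube [0.621, 0.181, 0.019] 0.6
top badge [0.52, 0.04, 0.052] 0.68
top badge [0.413, 0.106, 0.01] 0.64
top brush_pot [0.72, -0.173, 0.089] 0.84
top brush_pot [0.527, -0.283, 0.319] 0.38
0.8 [0.24395949 0.54818466 0.23131974] [[-9.13587555e-01  4.06642077e-01  1.49458491e-05]
 [ 4.06642077e-01  9.13587554e-01  5.59471622e-05]
 [ 9.09612853e-06  5.71902422e-05 -9.99999998e-01]] 0.08551841291994582 [-0.08061771  0.13359927  0.61983455]
```

View pics/scene0.png

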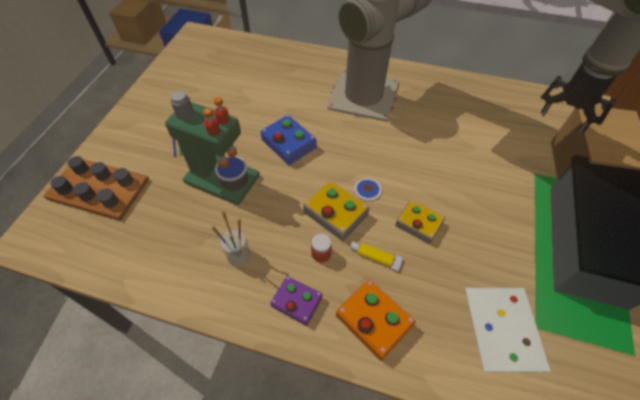

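View pics/top0.png

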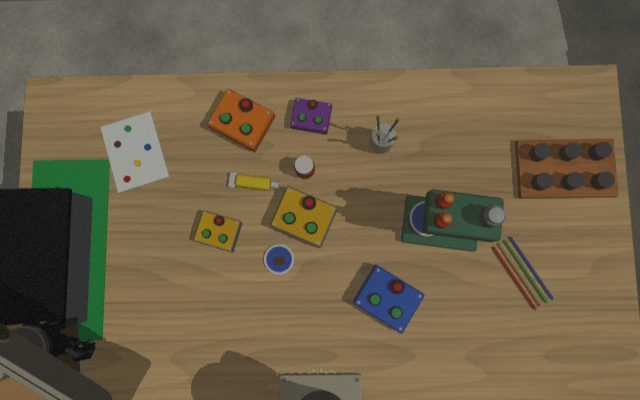

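The large yellow pod is at top (303,217) and scene (336,208). Its buttons in top are at (289,218) and (311,228), and the red one is at (309,203). Look-alikes in top: small yellow (217,231), blue (389,298), orange (241,119) and purple (311,115). I choose the large yellow one and check it in a crop.

```bash
cat > h.py <<'E'
import numpy as np, cv2
def ray(p,uv,z):
    K=p["camera_matrix"];T=p["camera_from_world"];R=T[:3,:3];t=T[:3,3]
    d=np.linalg.inv(K)@[uv[0],uv[1],1]; d=R.T@(d*[1,-1,-1]); c=-R.T@t
    return c+d*(z-c[2])/d[2], c
def blobs(p,box,lo=(40,90,40),hi=(85,255,255)):
    x0,y0,x1,y1=box; h=cv2.cvtColor(p["frame"][y0:y1,x0:x1],cv2.COLOR_BGR2HSV)
    m=cv2.inRange(h,lo,hi); n,_,s,c=cv2.connectedComponentsWithStats(m)
    return [(s[i][4],c[i]+[x0,y0],s[i][:4]) for i in range(1,n) if s[i][4]>8]
E
python3 - <<'E'
from plant import ctrl
from h import *
ims=[]
for n,b in(("scene",(300,175,375,240)),("top",(268,183,340,250))):
    p=ctrl.capture(n); x0,y0,x1,y1=b
    ims.append(cv2.resize(p["frame"][y0:y1,x0:x1],(390,360),interpolation=cv2.INTER_CUBIC))
    for a,c,s in blobs(p,b):
        w,cam=ray(p,c,.062); print(n,"green",a,c.round(1),s,w.round(4))
    for a,c,s in blobs(p,b,(0,150,60),(8,255,255)):
        print(n,"red",a,c.round(1),s,ray(p,c,.069)[0].round(4))
    for a,c,s in blobs(p,b,(18,120,60),(34,255,255)): print(n,"yel",a,c.round(1),s,ray(p,c,.05)[0].round(4))
    print(cam.round(3))
cv2.imwrite("pics/crop1.png",np.hstack(ims))
E
```

```text
scene green 54 [331.7 192.4] [28 14  9  8] [0.498  0.0197 0.062 ]
scene green 56 [349.5 204.7] [45 26  9  8] [0.5238 0.078  0.062 ]
scene red 50 [327.1 210. ] [23 32  9  7] [0.5632 0.0248 0.069 ]
scene yel 1533 [336.4 205.1] [ 4  5 64 52] [0.528  0.0422 0.05  ]
[1.123 0.169 0.955]
top green 81 [288.8 217.5] [16 30 10 10] [0.5194 0.0773 0.062 ]
top green 85 [310.9 227.1] [38 39 11 11] [0.4933 0.0191 0.062 ]
top red 56 [308.5 202. ] [37 15  8  9] [0.5592 0.0246 0.069 ]
top yel 21 [268.9 186.3] [0 0 3 8] [0.6057 0.1317 0.05  ]
top yel 1832 [303.1 216.3] [ 3  4 65 59] [0.5232 0.0401 0.05  ]
[ 0.393 -0.027  1.411]
```

View pics/crop1.png

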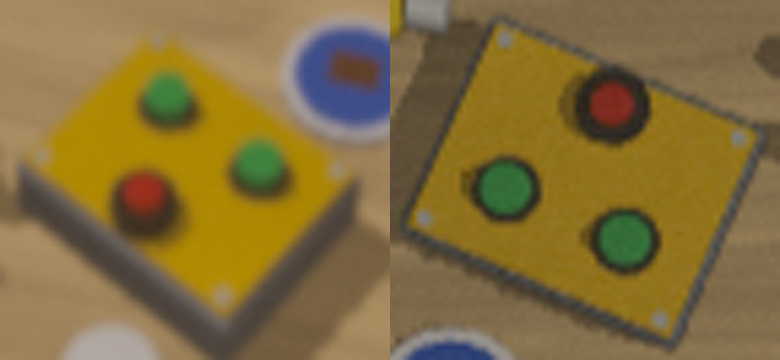

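The crop shows the large yellow pod, with greens at (505,188) and (625,240) and red at (612,103) in its right half. World positions: left button ≈ (0.521, 0.0775), right ≈ (0.495, 0.0195), midpoint (0.508, 0.0485). The red position agrees with the description, and the tool's y axis is already aligned with the button line. I'm moving over it now.

Emit:
step_arm:
  commands:
    - {"offset": [0.1, -0.5, 0], "rot": [0, 0, 0], "fingers": 0.18}
    - {"offset": [0.2, -1, 0], "rot": [0, 0, 0], "fingers": 0.18}
  grip_force: 20

```text
time_s: 1.15
tool_pos: [0.2639, 0.4472, 0.2309]
orientation: [[-0.914, 0.406, -0.0], [0.406, 0.914, -0.001], [-0.0, -0.001, -1.0]]
ft_force: [1.4, -0.4, -0.1]
width: 0.0517
grasp_force: 0.0
```

Emit:
step_arm:
  commands:
    - {"offset": [0.3, -0.5, 0], "rot": [0, 0, 0], "fingers": 0.18}
    - {"offset": [0.6, -1, 0], "rot": [0, 0, 0], "fingers": 0.18}

```text
time_s: 1.4
tool_pos: [0.3244, 0.3468, 0.2315]
orientation: [[-0.914, 0.406, 0.001], [0.406, 0.914, 0.0], [-0.0, 0.001, -1.0]]
ft_force: [0.4, 0.2, -0.1]
width: 0.0505
grasp_force: 0.0
```

Emit:
step_arm:
  commands:
    - {"offset": [0.3, -0.5, 0], "rot": [0, 0, 0], "fingers": 0.18}
    - {"offset": [0.6, -1, 0], "rot": [0, 0, 0], "fingers": 0.18}

```text
time_s: 1.65
tool_pos: [0.3847, 0.2466, 0.2316]
orientation: [[-0.914, 0.406, 0.001], [0.406, 0.914, 0.0], [-0.001, 0.001, -1.0]]
ft_force: [0.2, 0.9, -0.4]
width: 0.0507
grasp_force: 0.0
```

Emit:
step_arm:
  commands:
    - {"offset": [0.3, -0.5, 0], "rot": [0, 0, 0], "fingers": 0.18}
    - {"offset": [0.6, -1, 0], "rot": [0, 0, 0], "fingers": 0.18}

```text
time_s: 1.9
tool_pos: [0.4448, 0.1464, 0.2317]
orientation: [[-0.914, 0.407, 0.001], [0.407, 0.914, 0.0], [-0.001, 0.001, -1.0]]
ft_force: [0.3, -0.8, -0.1]
width: 0.0505
grasp_force: 0.0
```

Emit:
step_arm:
  commands:
    - {"offset": [0.3, -0.5, 0], "rot": [0, 0, 0], "fingers": 0.18}
    - {"offset": [0.64, -1, 0], "rot": [0, 0, 0], "fingers": 0.18}
    - {"offset": [0.64, -1, 0], "rot": [0, 0, 0], "fingers": 0.18}
    - {"offset": [0.64, -1, 0], "rot": [0, 0, 0], "fingers": 0.18}

```text
time_s: 2.4
tool_pos: [0.5078, 0.0481, 0.2311]
orientation: [[-0.913, 0.408, -0.001], [0.408, 0.913, 0.0], [0.001, 0.0, -1.0]]
ft_force: [-1.1, -0.6, 0.4]
width: 0.0503
grasp_force: 0.0
```

Emit:
step_arm:
  commands:
    - {"offset": [0, 0, -0.4], "rot": [0, 0, 0], "fingers": 0.18}
    - {"offset": [0, 0, -0.8], "rot": [0, 0, 0], "fingers": 0.18}
    - {"offset": [0, 0, -1], "rot": [0, 0, 0], "fingers": 0.18}

```text
time_s: 2.78
tool_pos: [0.5059, 0.0498, 0.1289]
orientation: [[-0.915, 0.405, -0.003], [0.405, 0.915, 0.0], [0.003, -0.001, -1.0]]
ft_force: [0.2, -0.4, 0.0]
width: 0.0502
grasp_force: 0.0
```

Emit:
step_arm:
  commands:
    - {"offset": [0, 0, -0.2], "rot": [0, 0, 0], "fingers": 0.18}
    - {"offset": [0, 0, -0.4], "rot": [0, 0, 0], "fingers": 0.18}
    - {"offset": [0, 0, -0.4], "rot": [0, 0, 0], "fingers": 0.18}

```text
time_s: 3.15
tool_pos: [0.506, 0.0496, 0.0898]
orientation: [[-0.914, 0.405, -0.003], [0.405, 0.914, 0.0], [0.003, -0.001, -1.0]]
ft_force: [0.1, 0.7, -0.9]
width: 0.0501
grasp_force: 0.0
```

```bash
python3 - <<'E'
from plant import ctrl
from h import *
ims=[]
for n,b in(("scene",(285,130,385,240)),("top",(253,170,353,260))):
    p=ctrl.capture(n); x0,y0,x1,y1=b
    ims.append(cv2.resize(p["frame"][y0:y1,x0:x1],(400,500),interpolation=cv2.INTER_CUBIC))
cv2.imwrite("pics/crop2.png",np.hstack(ims))
o=ctrl.get_obs();print(o["time_s"],o["tool_pos"],o["width"],o["ft_force"])
E
```

```text
3.25 [0.50788393 0.0491328  0.0919701 ] 0.04997136623911887 [-0.15062381 -0.23916311  0.42337565]
```

View pics/crop2.png

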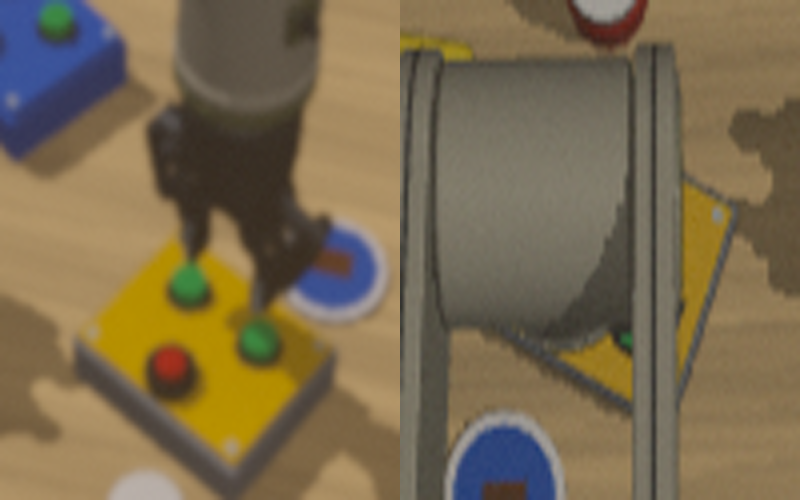

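The fingertips at crop (195,260) and (258,305) sit over the green buttons at (190,285) and (258,340). The red button at (170,370) is clear. I'm descending by force.

Emit:
step_arm:
  commands:
    - {"offset": [0, 0, -0.15], "rot": [0, 0, 0], "fingers": 0.18}
    - {"offset": [0, 0, -0.25], "rot": [0, 0, 0], "fingers": 0.18}
    - {"offset": [0, 0, -0.25], "rot": [0, 0, 0], "fingers": 0.18}

```text
time_s: 3.62
tool_pos: [0.5069, 0.0481, 0.0649]
orientation: [[-0.914, 0.407, -0.002], [0.407, 0.914, 0.0], [0.002, -0.001, -1.0]]
ft_force: [0.1, -0.5, 1.0]
width: 0.0506
grasp_force: 0.0
```

Emit:
step_arm:
  commands:
    - {"offset": [0, 0, -0.03], "rot": [0, 0, 0], "fingers": 0.18}
    - {"offset": [0, 0, -0.06], "rot": [0, 0, 0], "fingers": 0.18}
    - {"offset": [0, 0, -0.06], "rot": [0, 0, 0], "fingers": 0.18}

```text
time_s: 4.0
tool_pos: [0.5082, 0.0481, 0.0605]
orientation: [[-0.914, 0.407, 0.0], [0.407, 0.914, -0.0], [-0.0, 0.0, -1.0]]
ft_force: [-1.5, 0.4, 3.1]
width: 0.0503
grasp_force: 1.3
```

Emit:
step_arm:
  commands:
    - {"offset": [0, 0, -0.03], "rot": [0, 0, 0], "fingers": 0.18}
    - {"offset": [0, 0, -0.03], "rot": [0, 0, 0], "fingers": 0.18}

```text
time_s: 4.25
tool_pos: [0.5083, 0.0481, 0.0576]
orientation: [[-0.914, 0.407, 0.001], [0.407, 0.914, -0.0], [-0.001, 0.0, -1.0]]
ft_force: [-2.0, -0.5, 5.4]
width: 0.0501
grasp_force: 2.5
```

Emit:
step_arm:
  commands:
    - {"offset": [0, 0, -0.02], "rot": [0, 0, 0], "fingers": 0.18}
    - {"offset": [0, 0, -0.04], "rot": [0, 0, 0], "fingers": 0.18}
    - {"offset": [0, 0, -0.04], "rot": [0, 0, 0], "fingers": 0.18}

```text
time_s: 4.62
tool_pos: [0.5083, 0.0482, 0.0539]
orientation: [[-0.914, 0.407, 0.001], [0.407, 0.914, -0.0], [-0.001, 0.0, -1.0]]
ft_force: [-3.2, -0.3, 7.5]
width: 0.0502
grasp_force: 4.1
```

Emit:
step_arm:
  commands:
    - {"offset": [0, 0, -0.015], "rot": [0, 0, 0], "fingers": 0.18}
    - {"offset": [0, 0, -0.015], "rot": [0, 0, 0], "fingers": 0.18}

```text
time_s: 4.88
tool_pos: [0.5084, 0.0481, 0.0529]
orientation: [[-0.914, 0.407, 0.001], [0.407, 0.914, -0.0], [-0.001, 0.0, -1.0]]
ft_force: [-5.0, -0.7, 13.0]
width: 0.0503
grasp_force: 6.1
```

Emit:
step_arm:
  commands:
    - {"offset": [0, 0, -0.01], "rot": [0, 0, 0], "fingers": 0.18}
    - {"offset": [0, 0, -0.01], "rot": [0, 0, 0], "fingers": 0.18}

```text
time_s: 5.12
tool_pos: [0.5084, 0.0481, 0.0528]
orientation: [[-0.914, 0.407, 0.0], [0.407, 0.914, -0.0], [-0.001, 0.0, -1.0]]
ft_force: [-9.7, -0.4, 20.5]
width: 0.0502
grasp_force: 10.5
```

```bash
python3 - <<'E'
from plant import ctrl
from h import *
import cv2
a=cv2.imread("pics/scene0.png"); p=ctrl.capture("scene")["frame"]
f=lambda i,b:cv2.resize(i[b[1]:b[3],b[0]:b[2]],(260,400),interpolation=cv2.INTER_CUBIC)
B=(165,85,260,200)
cv2.imwrite("pics/crop3.png",np.hstack([f(a,B),f(p,B),f(p,(290,140,385,240))]))
o=ctrl.get_obs();print(o["time_s"],o["tool_pos"],o["width"],o["ft_force"],o["wrist_torque"])
E
```

```text
5.175 [0.50842308 0.0481289  0.05277149] 0.05081586834697964 [-8.73910663 -0.25453495 20.88833064] [-0.08353702  1.70732233  0.01555473]
```

View pics/crop3.png

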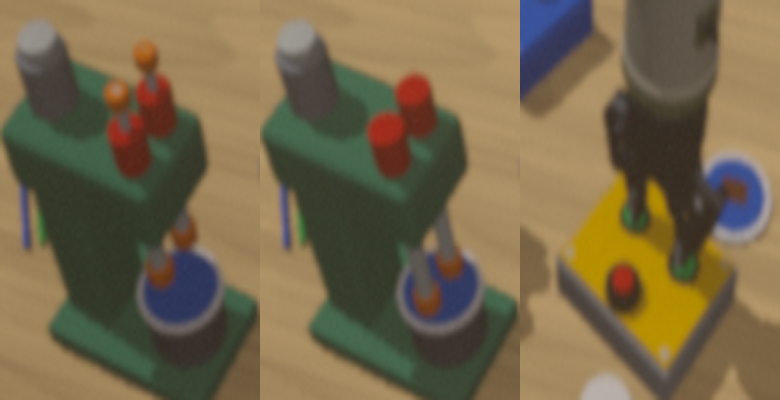

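Both rams are down on the badge, at crop (427,297) and (450,262), and their rods have sunk into the cylinders. Both buttons are down under the fingertips, at (635,217) and (683,267). I'm holding for more than 3 s.

Emit:
step_arm:
  commands:
    - {"offset": [0, 0, 0], "rot": [0, 0, 0], "fingers": 0.18}
    - {"offset": [0, 0, 0], "rot": [0, 0, 0], "fingers": 0.18}
    - {"offset": [0, 0, 0], "rot": [0, 0, 0], "fingers": 0.18}
    - {"offset": [0, 0, 0], "rot": [0, 0, 0], "fingers": 0.18}
    - {"offset": [0, 0, 0], "rot": [0, 0, 0], "fingers": 0.18}
    - {"offset": [0, 0, 0], "rot": [0, 0, 0], "fingers": 0.18}
    - {"offset": [0, 0, 0], "rot": [0, 0, 0], "fingers": 0.18}
    - {"offset": [0, 0, 0], "rot": [0, 0, 0], "fingers": 0.18}
    - {"offset": [0, 0, 0], "rot": [0, 0, 0], "fingers": 0.18}
    - {"offset": [0, 0, 0], "rot": [0, 0, 0], "fingers": 0.18}
    - {"offset": [0, 0, 0], "rot": [0, 0, 0], "fingers": 0.18}
    - {"offset": [0, 0, 0], "rot": [0, 0, 0], "fingers": 0.18}

```text
time_s: 6.68
tool_pos: [0.5084, 0.0481, 0.0528]
orientation: [[-0.914, 0.407, 0.001], [0.407, 0.914, -0.0], [-0.001, 0.0, -1.0]]
ft_force: [-10.5, -0.2, 20.4]
width: 0.0506
grasp_force: 10.4
```

Emit:
step_arm:
  commands:
    - {"offset": [0, 0, 0], "rot": [0, 0, 0], "fingers": 0.18}
    - {"offset": [0, 0, 0], "rot": [0, 0, 0], "fingers": 0.18}
    - {"offset": [0, 0, 0], "rot": [0, 0, 0], "fingers": 0.18}
    - {"offset": [0, 0, 0], "rot": [0, 0, 0], "fingers": 0.18}
    - {"offset": [0, 0, 0], "rot": [0, 0, 0], "fingers": 0.18}
    - {"offset": [0, 0, 0], "rot": [0, 0, 0], "fingers": 0.18}
    - {"offset": [0, 0, 0], "rot": [0, 0, 0], "fingers": 0.18}
    - {"offset": [0, 0, 0], "rot": [0, 0, 0], "fingers": 0.18}
    - {"offset": [0, 0, 0], "rot": [0, 0, 0], "fingers": 0.18}
    - {"offset": [0, 0, 0], "rot": [0, 0, 0], "fingers": 0.18}
    - {"offset": [0, 0, 0], "rot": [0, 0, 0], "fingers": 0.18}
    - {"offset": [0, 0, 0], "rot": [0, 0, 0], "fingers": 0.18}

```text
time_s: 8.18
tool_pos: [0.5084, 0.0481, 0.0528]
orientation: [[-0.914, 0.407, 0.001], [0.407, 0.914, -0.0], [-0.001, 0.0, -1.0]]
ft_force: [-9.1, 0.0, 21.3]
width: 0.0508
grasp_force: 10.4
```

Emit:
step_arm:
  commands:
    - {"offset": [0, 0, 0], "rot": [0, 0, 0], "fingers": 0.18}
    - {"offset": [0, 0, 0], "rot": [0, 0, 0], "fingers": 0.18}
    - {"offset": [0, 0, 0], "rot": [0, 0, 0], "fingers": 0.18}
    - {"offset": [0, 0, 0], "rot": [0, 0, 0], "fingers": 0.18}

```text
time_s: 8.68
tool_pos: [0.5084, 0.0481, 0.0528]
orientation: [[-0.914, 0.407, 0.001], [0.407, 0.914, -0.0], [-0.001, 0.0, -1.0]]
ft_force: [-8.8, -0.4, 21.1]
width: 0.0505
grasp_force: 10.4
```

Now I release straight up.

Emit:
step_arm:
  commands:
    - {"offset": [0, 0, 0.03], "rot": [0, 0, 0], "fingers": 0.18}
    - {"offset": [0, 0, 0.06], "rot": [0, 0, 0], "fingers": 0.18}
    - {"offset": [0, 0, 0.1], "rot": [0, 0, 0], "fingers": 0.18}
    - {"offset": [0, 0, 0.2], "rot": [0, 0, 0], "fingers": 0.18}
    - {"offset": [0, 0, 0.5], "rot": [0, 0, 0], "fingers": 0.18}
    - {"offset": [0, 0, 1], "rot": [0, 0, 0], "fingers": 0.18}
    - {"offset": [0, 0, 1], "rot": [0, 0, 0], "fingers": 0.18}

```text
time_s: 9.55
tool_pos: [0.511, 0.0482, 0.156]
orientation: [[-0.914, 0.407, 0.008], [0.407, 0.914, 0.0], [-0.008, 0.003, -1.0]]
ft_force: [0.2, -1.4, 0.1]
width: 0.0504
grasp_force: 0.0
```

Emit:
step_arm:
  commands:
    - {"offset": [0, 0, 0.4], "rot": [0, 0, 0], "fingers": 0.18}
    - {"offset": [0, 0, 0.8], "rot": [0, 0, 0], "fingers": 0.18}
    - {"offset": [0, 0, 0.8], "rot": [0, 0, 0], "fingers": 0.18}
    - {"offset": [0, 0, 0.8], "rot": [0, 0, 0], "fingers": 0.18}
    - {"offset": [0, 0, 0.8], "rot": [0, 0, 0], "fingers": 0.18}
    - {"offset": [0, 0, 0.8], "rot": [0, 0, 0], "fingers": 0.18}

```text
time_s: 10.3
tool_pos: [0.5073, 0.0482, 0.2294]
orientation: [[-0.914, 0.407, -0.002], [0.407, 0.914, 0.0], [0.002, -0.001, -1.0]]
ft_force: [-0.4, -0.5, -0.3]
width: 0.0505
grasp_force: 0.0
```

```bash
python3 - <<'E'
from plant import ctrl
import cv2
cv2.imwrite("pics/end.png",ctrl.capture("scene")["frame"])
o=ctrl.get_obs();print(o["time_s"],o["tool_pos"],o["ft_force"])
E
```

```text
10.35 [0.50742309 0.04817119 0.22970197] [ 0.83308536 -0.76896769  0.18429685]
```

View pics/end.png

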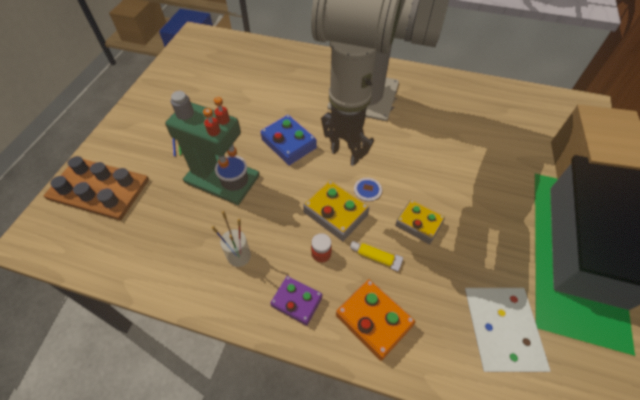

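The ram rods are up again at (210,115) and (220,103), the buttons are up at (333,192) and (350,205), the loose things are where they were, and the arm is clear.

```bash
python3 -c "
from plant import ctrl
print(ctrl.hand_in())"
```

```text
the job is handed in; nothing more can be done
None
```

The badge was pressed: both green buttons were held down for about 3.5 s with both rams on the badge, then released together. The final picture shows the rams and buttons up, the loose things in place and the arm clear; the job is handed in, and no verdict came back.

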